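# Throw the stiff toggle clamp with an extension bar

## Robot

A 7-joint arm with a two-finger parallel gripper is mounted at the origin on a cart in front of the work surface, level with it; the furniture and walls round the work are solid. World frame = base frame: x ahead of the robot, y to its left, z up, the work surface at z = 0. Lengths are in mm, angles in rad, forces in N, time in s.
With the tool pointing down it reaches from about 400 to 875 mm from the base axis. Payload 4.4 kg.
Tool frame: the origin (TCP) lies at the very end of the fingers, on their centre line; the grasp point (between the pads) lies 19 mm behind it; y points along the fingers, z is the direction in which the jaws open and shut, and the axes are right-handed (so a half turn about y gives the same grasp; the last joint's range is limited). The gripper opens to 85 mm and grips with 20 to 120 N. Pads are 22 mm wide; open, the fingers measure 114 mm over their backs; the gripper's body (76 mm by 85 mm) begins 54 mm behind the grasp point. The pads swing forward as they close: fully open they stand 13 mm farther back than shut.
Start: joints at [-1.216, 0.628, 0.038, 1.517, -0.027, 0.996, -0.02], TCP at [265.498, 593.32, 231.313] pointing down, gripper open.
Joint ranges: [-3.06, 3.06], [-0.37, 2.12], [-1.25, 1.32], [0.18, 2.47], [-1.1, 4.24], [0.23, 1.98], [-2.94, 2.94]. Speed limits (rad/s): [2.57, 2.57, 3.14, 3.14, 3.14, 3.14, 3.14].

## Interface

Orientations are given as [roll, pitch, yaw] about the fixed x, y, z axes, in that order (R = Rz(yaw) Ry(pitch) Rx(roll)).
In Python, from cell import * gives the robot as it stands.
- The arm moves only by the tool apply_moves, never from a script. Its argument "targets" is a list of rows, each a list of 6 numbers: the shift along the tool's x, y, z in units of 40 mm (1.0 is 40 mm), then the turn, a rotation vector about the tool's x, y, z in units of 8 degrees (1.0 is 8 degrees). A call has 1 to 12 rows; each row shifts and turns the commanded pose from where the row before left it, along the tool's axes as they then stand; what a row does not reach is not made up. A row lasts 1/8 s, in which the tool goes at most 62.5 mm and 10.7 degrees, less where a joint would pass 70% of its speed; a pose out of reach is approached as far as the arm can. A call is refused whole if a number of a shift passes 1 or a number of a turn 1, either way. A call with a gripper value outside its range is refused whole. "jaw" is the gripper command: -1 is shut, 1 is fully open, values between are in proportion, set as the call begins (left out, the last holds). The fingers move at their own pace and stop on an object; the grip force is fixed at half the most. Time passes only in rows, so rows that do not move let the fingers close. It gives the time, the measured TCP pose, the force and the opening at its end, in the units of the state.
- read_state(): the state, without advancing time (a new reading comes with each control period).
- get_image(name): name is "side" or "top" or "wrist"; returns the picture (384x512x3 uint8, red, green, blue); there is no depth.
- calibration(name): a dict with "fx", "fy", "cx", "cy" (pixels), "world_from_camera" (4x4, takes a point from camera to world coordinates). Camera axes: x right, y down, z forward; pixel columns grow to the right and rows downward; lengths in mm; the calibration is good to about 2 mm. A picture is of the moment at which its call begins: read the wrist's pose just before it. calibration takes no time and is no camera call; for the wrist camera it gives the pose at the moment of the call.
- finish_job(): hands the job in, once; it reports no verdict.
The state is a dict: "clock": time; "qpos": joint angles; "qd": joint speeds; "tau": joint torques, N m; "eef_pos": TCP position; "tool_rot": TCP orientation; "force": force on the tool from outside, world axes, zero at the start; "torque": the same for the moment, N m; "width": finger opening in mm.
Only numpy, scipy, OpenCV 4.12 (cv2) and the standard library are available. Lean on these libraries where they do the work, as an engineer would, in place of code of your own. Each camera call takes 0.05 s, during which the arm holds its last target. There are 200 camera calls.

## Task

Clamp the road stud in the drilling fixture: slip the loose extension bar fully over the short upward-sloping handle stub of the toggle clamp, up to its shoulder, and with the bar swing the handle round past its dead point until it snaps over against its stop and the pad holds the stud firmly in the V. Then pull the bar off and lay it flat on the table top, clear of the fixture. The stub is too stiff for fingers, so work it with the bar only, and leave the things lying around where they are.

Things in the scene. Friction and masses are not known exactly. Their poses are not given: they have to be found in the camera images.
- drill_fixture: Drilling fixture fixed to the table. Origin on the table under the clamp's pivot, z up. Base plate 150 (x) by 330 (y) by 12 mm high, y -50 to +280. Clamp block round the pivot: 40 mm wide, y -26 to +66, up to z 56; its plunger pushes along +y at z 34 toward the stud; two inclined jaws, top at z 48, at y +190 to +240 form the V stop. Nothing else stands on it.
- pivot (a point): Point on the handle's vertical pivot axis, 70 mm over the table; axes as drill_fixture. Resistance of the handle about it rises to about 2.5 N m near joint value 0.75, falls to nothing at the dead point 1.45; beyond it the clamp pulls itself to its stop and stays. Let go before 1.45 it springs back open. 15 to 20 N on the bar's sleeve throws it.
- clamp_handle (a joint): Handle angle about the vertical pivot axis (rad), growing anticlockwise seen from above. Starts at 0 (open), dead point 1.45, stop at 1.70. At 0 the stub points, seen from above, along the fixture's -x turned 10 degrees toward -y; at 1.70 along -y turned about 17 degrees toward +x.
- handle_hub: Hub of the handle; turns with it. Origin on the pivot axis 73 mm over the table, z up, x level and straight over or under the stub (the stub lies in the plane y = 0). The stub runs from this origin outward, rising from x toward z at a slope that is set anew each time, 10 to 30 degrees, in a very stiff joint; no reading gives it: look, or feel for it with the bar.
- stub_root (a point): Where the stub's axis meets the pivot axis (same point as the hub's origin). Measured from here along the stub: neck of 24 mm diameter to 35 mm, ending in a shoulder; then a round steel bar of 16 mm diameter to 73 mm, then a conical nose (16 to 7 mm) to 85 mm. Nothing stands in the quarter that the stub sweeps.
- extension_bar: Loose bar lying flat in front and right of the fixture: 170 mm long, 28 by 28 mm, about 0.3 kg. Origin at its middle (14 mm over the table), x along it to the open end. Socket end: square hole 20 by 20 mm, 54 mm deep, mouth at x +85. Other end solid, black rubber sleeve from x -85 to +19: grip here across the 28 mm (x -30 is near the centre of mass).
- bar_mouth (a point): Centre of the bar's open socket mouth, at x +85 mm of extension_bar, same axes.
- work_stud: The closed round road stud that is to be held, 128 mm diameter, 47 mm high, loose on the fixture's base plate between pad and V, 4 to 9 mm short of the V at first. Origin at the middle of its underside. The clamp pushes it into the V by itself.
- stud_home (a point): Where the stud's underside centre stands when the stud is home in the V; on the base plate's top, axes as drill_fixture.
- push_pad: Round rubber pad (34 mm diameter, 10 mm thick) on a spring at the plunger's end; presses the stud with about 14 N when the clamp is thrown. Origin at the centre of its back face.
- stud_04: Bystander: another loose road stud, 128 mm diameter, 47 mm high, standing on the table near its front edge. Origin under its centre.
- thread_lock: Bystander: small bottle, 33 mm diameter, 88 mm high, standing at the right. Origin under its centre.
- spare_housing: Bystander: open round stud housing, 128 mm diameter, 36 mm high, on the left. Origin under its centre.
- caliper: Bystander: caliper, 58 by 225 by 13 mm, lying at the front left. Origin under its centre, long axis y.
There are look-alikes about, which are no part of the job. What is shaped like the extension_bar but orange or yellow is not meant.

How it is judged:
By the outcome, as a careful person would: the job done as asked, in the order asked, and still so for the second after the job is handed in, with the robot touching nothing.
It also fails if it takes over 61 s, if anything falls off the work surface, if the arm or the gripper's body presses on something with over 40 N, if the wrist force passes 120 N, or if a joint passes its speed limit or range.

## Working session

There is one attempt and no reset: what is moved stays moved. The work goes in short steps, Python scripts to look and compute and a tool call to move; the robot and the scene stay as the last step left them, time stands still between calls to the robot, and variables do not carry over. Pictures are saved under pics/ and viewed, about 8 in all and at most 12, crops included, and the job is handed in when it is done.

Besides the shell and the picture viewer there is one more tool, called by a JSON object that holds its "api" and its "payload", one argument or row to a line. apply_moves: Moves the arm, as the interface text tells. Its arguments: {"type":"object","properties":{"targets":{"type":"array"},"jaw":{"type":"number"}},"required":["targets"]}

```bash
mkdir -p pics; ls
python3 - <<'E'
from cell import *
import cv2
for n in("top","side"):
    im=get_image(n); cv2.imwrite(f"pics/{n}0.png",im[:,:,::-1]); c=calibration(n); print(n,c)
print(read_state())
a=cv2.imread("pics/top0.png");b=cv2.imread("pics/side0.png")
cv2.imwrite("pics/a.png",cv2.resize(a,(800,600),interpolation=cv2.INTER_CUBIC))
cv2.imwrite("pics/b.png",cv2.resize(b,(800,600),interpolation=cv2.INTER_CUBIC))
E
```

```text
pics
top {'fx': 355.61333089157915, 'fy': 355.61333089157915, 'cx': 253.28432568659537, 'cy': 192.64357188733462, 'world_from_camera': array([[-4.02309682e-04, -9.89875142e-01,  1.41940277e-01,
         2.79734031e+02],
       [-9.99929567e-01, -1.28544135e-03, -1.17986791e-02,
        -3.44126607e+01],
       [ 1.18616750e-02, -1.41935027e-01, -9.89804904e-01,
         1.22844326e+03],
       [ 0.00000000e+00,  0.00000000e+00,  0.00000000e+00,
         1.00000000e+00]])}
side {'fx': 376.27316472488866, 'fy': 376.27316472488866, 'cx': 254.00203067102692, 'cy': 186.47432102417687, 'world_from_camera': array([[ 9.94827011e-01, -7.13887362e-02,  7.22694070e-02,
         3.60981999e+02],
       [-1.00344533e-01, -5.79820130e-01,  8.08541645e-01,
        -9.64391890e+02],
       [-1.58175092e-02, -8.11610908e-01, -5.83984196e-01,
         7.48200393e+02],
       [ 0.00000000e+00,  0.00000000e+00,  0.00000000e+00,
         1.00000000e+00]])}
{'clock': 0.1, 'qpos': array([-1.21581248,  0.62926411,  0.03845382,  1.51824977, -0.02698713,
        0.99628654, -0.02000122]), 'qd': array([-0.00048779, -0.00115697,  0.00086729, -0.00371395, -0.00095573,
        0.00016307, -0.00162112]), 'tau': array([ 3.47969210e-03, -5.64534152e+01,  1.23062801e+00, -1.93971491e+01,
        1.13208647e-02,  5.40270674e-03, -9.11229193e-06]), 'eef_pos': array([265.26616342, 592.81007315, 230.48024913]), 'tool_rot': array([-1.57248553e+00, -3.31787862e-05, -4.20784949e-01]), 'force': array([ 0.23127113, -0.19659049, -1.18111088]), 'torque': array([-0.03972359, -0.03198533,  0.03788798]), 'width': 85.42636485452519}
```

View pics/a.png

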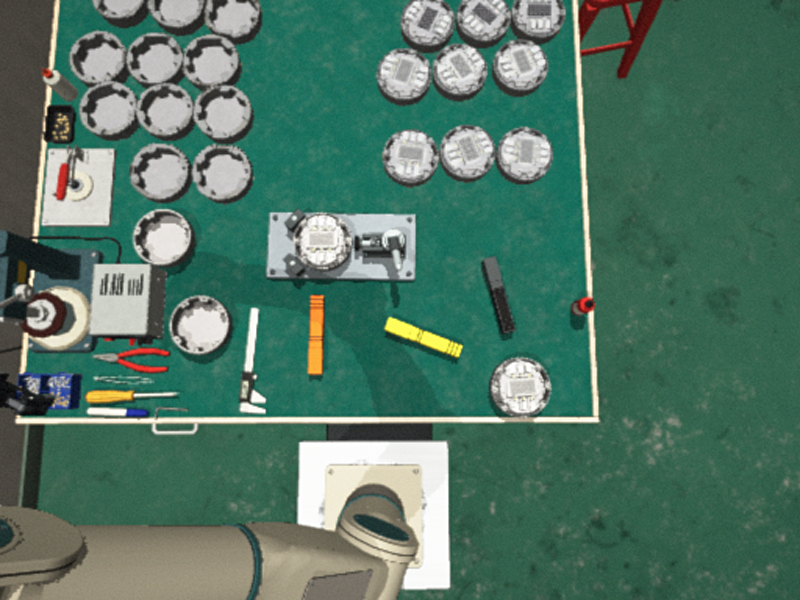

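View pics/b.png

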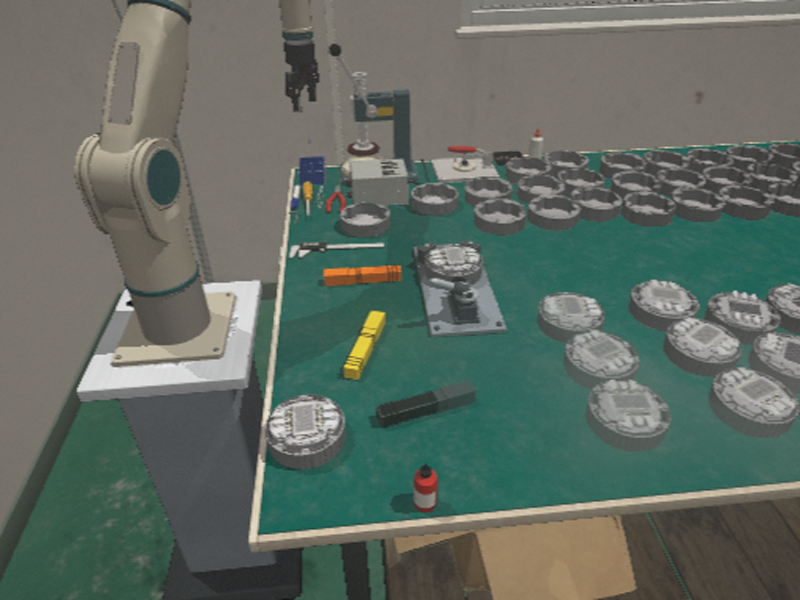

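Top view (800x600): three bars are seen. Orange (316,335) and yellow (423,337) are look-alikes. The grey bar with the black sleeve (490,260)-(508,330) fits the description: it lies in front and right of the fixture. The fixture is at (340,245), with the stub pointing toward the robot at about (397,262). I'll confirm in one enlarged crop.

Run:
```python
import cv2,numpy as np
a=cv2.imread("pics/top0.png");b=cv2.imread("pics/side0.png")
r=lambda im,x0,x1,y0,y1,s:cv2.resize(im[y0:y1,x0:x1],None,fx=s,fy=s,interpolation=cv2.INTER_CUBIC)
out=np.zeros((600,800,3),np.uint8)
p=r(a,220,270,130,185,6); out[:330,:300]=p      # top fixture x6
p=r(a,300,345,155,220,5); out[:325,310:535]=p  # bar top x5
p=r(b,265,325,150,215,4); out[335:595,0:240]=p
p=r(b,235,310,235,280,5); out[335:560,310:685]=p
cv2.imwrite("pics/c.png",out)
```

```text
(no output)
```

View pics/c.png

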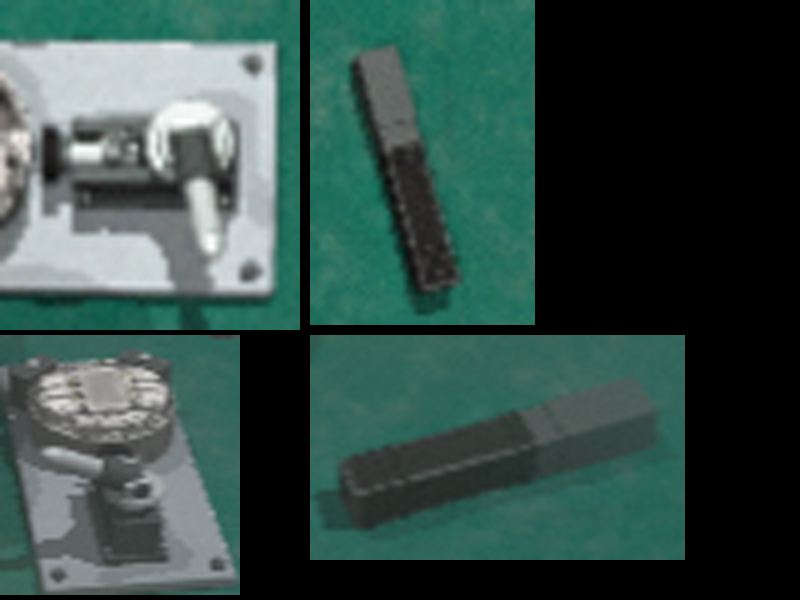

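The crop confirms it: grey socket end, black sleeve, steel stub with conical nose. Top-crop pixels: bar's top face corners (362,60), (396,47), (457,280), (422,292); plate's right edge corners (276,42) and (272,293); stub tip (210,250). The tip in the side crop is (45,455). Now into coordinates.

```bash
cat > h.py <<'E'
from cell import *
import numpy as np, cv2
from scipy.spatial.transform import Rotation as Ro
def ray(n,u,v,c=None):
    c=c or calibration(n); T=c["world_from_camera"]
    d=T[:3,:3]@np.array([(u-c["cx"])/c["fx"],(v-c["cy"])/c["fy"],1]); return T[:3,3],d
def onz(n,u,v,z,c=None):
    o,d=ray(n,u,v,c); return o+d*(z-o[2])/d[2]
def tri(rs):
    A=sum(np.eye(3)-np.outer(d,d)/(d@d) for o,d in rs); b=sum((np.eye(3)-np.outer(d,d)/(d@d))@o for o,d in rs)
    return np.linalg.solve(A,b)
def proj(n,P,c=None):
    c=c or calibration(n); p=np.linalg.inv(c["world_from_camera"])@np.append(P,1); return c["fx"]*p[0]/p[2]+c["cx"],c["fy"]*p[1]/p[2]+c["cy"]
def pose():
    s=read_state(); return s,Ro.from_euler("xyz",s["tool_rot"])
E
python3 - <<'E'
from h import *
np.set_printoptions(precision=1,suppress=True)
B=lambda u,v:(300+(u-310)/5-.4,155+v/5-.4)
F=lambda u,v:(220+u/6-.4,130+v/6-.4)
S=lambda u,v:(265+u/4-.4,150+(v-335)/4-.4)
q=np.array([onz("top",*B(*p),28) for p in[(362,60),(396,47),(457,280),(422,292)]]);print(q)
m=(q[0]+q[1])/2;e=(q[2]+q[3])/2
print("bar c",q.mean(0),"len",np.linalg.norm(m-e),"yaw",np.degrees(np.arctan2(*(m-e)[1::-1])))
a=onz("top",*F(276,42),12);b=onz("top",*F(272,293),12)
print("plate",a,b,np.linalg.norm(a-b))
# left corners of plate in 800-scale: (268,212),(265,279)
l=[onz("top",268*.64,212*.64,12),onz("top",265*.64,279*.64,12)];print(l)
ydir=np.mean(l,0)-(a+b)/2;print(np.linalg.norm(ydir));yaw=np.arctan2(-ydir[0],ydir[1]);print("fixture yaw",np.degrees(yaw))
piv=(a+b)/2+50*np.array([-np.sin(yaw),np.cos(yaw),0]);print("pivot",piv)
rs=[ray("top",*F(210,250)),ray("side",*S(45,455))];t=tri(rs);print("tip",t)
r=piv.copy();r[2]=73;d=t-r;print(d,np.linalg.norm(d),"slope",np.degrees(np.arctan2(d[2],np.hypot(*d[:2]))),"az",np.degrees(np.arctan2(d[1],d[0]))-np.degrees(yaw))
for z in(70,90,110):print(z,onz("top",*F(210,250),z))
E
```

```text
[[ 543.  -244.6   28. ]
 [ 552.2 -268.4   28. ]
 [ 390.6 -305.7   28. ]
 [ 382.5 -281.7   28. ]]
bar c [ 467.1 -275.1   28. ] len 165.29900657259503 yaw 13.004355202927947
plate [654.5 -92.6  12. ] [504.1 -89.4  12. ] 150.3914196484536
[array([656.8, 239.4,  12. ]), array([503.1, 241.1,  12. ])]
331.277579214612
fixture yaw -0.1071240832673763
pivot [579.4 -41.   12. ]
tip [508.9 -52.  108.8]
[-70.5 -11.   35.8] 79.8018914173824 slope 26.64833518593646 az -171.025629904444
70 [517.6 -52.6  70. ]
90 [513.5 -52.3  90. ]
110 [509.3 -52.  110. ]
```

Bar length 165 (expected 170), plate 150 x 331, stub azimuth -171° (expected -170°): all plausible. The slope is about 27° and still needs refining. Next is a planner that works out rows; I'll go to a hover over the sleeve, through a waypoint in front.

```bash
cat >> h.py <<'E'
def E(y,p=0):  # tool pointing down, tool x at yaw y; p = tilt about tool z (deg)
    return Ro.from_euler("xyz",[-90,0,y],degrees=True)*Ro.from_rotvec([0,0,np.radians(p)])
def plan(wps,start=None):
    s,R=pose(); p=s["eef_pos"]
    if start: p,R=start
    out=[]
    for q,Q,n in wps:
        q=np.array(q,float)
        for i in range(n):
            k=n-i
            a=R.inv().apply((q-p)/k)/40; w=np.degrees((R.inv()*Q).as_rotvec())/k/8
            a,w=np.round(a,2),np.round(w,2); out.append([*map(float,a),*map(float,w)])
            p=p+R.apply(a*40); R=R*Ro.from_rotvec(np.radians(w*8))
    f="[%s]"
    o=[ "["+",".join("%g"%(x+0) for x in r)+"]" for r in out]
    for i in range(0,len(o),12): print("["+",".join(o[i:i+12])+"]")
    print("max",np.abs(out).max()); return p,R
E
python3 - <<'E'
from h import *
e=plan([((500,200,250),E(-95),13),((438,-282,130),E(-167),15)]);print(e[0])
E
```

```text
[[0.72,-0.04,-0.51,0,0.68,0],[0.77,-0.04,-0.43,0,0.68,0],[0.8,-0.04,-0.36,0,0.68,0],[0.83,-0.04,-0.28,0,0.68,0],[0.86,-0.04,-0.2,0,0.68,0],[0.87,-0.03,-0.12,0,0.68,0],[0.88,-0.04,-0.04,0,0.68,0],[0.88,-0.03,0.05,0,0.68,0],[0.87,-0.04,0.13,0,0.68,0],[0.85,-0.03,0.21,0,0.69,0],[0.83,-0.04,0.29,0,0.68,0],[0.8,-0.03,0.37,0,0.69,0.01]]
[[0.76,-0.04,0.45,0.01,0.68,0],[0.81,0.2,-0.03,0,0.6,0],[0.81,0.2,0.03,0,0.6,0],[0.8,0.2,0.1,0,0.6,0],[0.79,0.2,0.17,0,0.6,0],[0.78,0.2,0.23,0,0.6,0],[0.75,0.2,0.3,0,0.6,0],[0.73,0.2,0.36,0,0.6,0],[0.69,0.2,0.42,0,0.6,0],[0.65,0.2,0.48,0,0.6,0],[0.61,0.2,0.53,0,0.6,0],[0.57,0.2,0.58,0,0.6,0]]
[[0.52,0.2,0.63,0,0.6,0],[0.46,0.2,0.66,0,0.6,0],[0.4,0.2,0.7,0,0.6,0],[0.35,0.2,0.74,0,0.6,0]]
max 0.88
[ 437.95695939 -282.08511023  130.15646005]
```

{"api": "apply_moves", "payload": {
  "targets": [
    [0.72, -0.04, -0.51, 0, 0.68, 0],
    [0.77, -0.04, -0.43, 0, 0.68, 0],
    [0.8, -0.04, -0.36, 0, 0.68, 0],
    [0.83, -0.04, -0.28, 0, 0.68, 0],
    [0.86, -0.04, -0.2, 0, 0.68, 0],
    [0.87, -0.03, -0.12, 0, 0.68, 0],
    [0.88, -0.04, -0.04, 0, 0.68, 0],
    [0.88, -0.03, 0.05, 0, 0.68, 0],
    [0.87, -0.04, 0.13, 0, 0.68, 0],
    [0.85, -0.03, 0.21, 0, 0.69, 0],
    [0.83, -0.04, 0.29, 0, 0.68, 0],
    [0.8, -0.03, 0.37, 0, 0.69, 0]
  ],
  "jaw": 1
}}

```text
clock: 1.6
eef_pos: [482.6, 229.3, 248.9]
tool_rot: [-1.571, 0.0, -1.568]
force: [0.4, 0.5, 0.6]
width: 85.4
```

{"api": "apply_moves", "payload": {
  "targets": [
    [0.76, -0.04, 0.45, 0, 0.68, 0],
    [0.81, 0.2, -0.03, 0, 0.6, 0],
    [0.81, 0.2, 0.03, 0, 0.6, 0],
    [0.8, 0.2, 0.1, 0, 0.6, 0],
    [0.79, 0.2, 0.17, 0, 0.6, 0],
    [0.78, 0.2, 0.23, 0, 0.6, 0],
    [0.75, 0.2, 0.3, 0, 0.6, 0],
    [0.73, 0.2, 0.36, 0, 0.6, 0],
    [0.69, 0.2, 0.42, 0, 0.6, 0],
    [0.65, 0.2, 0.48, 0, 0.6, 0],
    [0.61, 0.2, 0.53, 0, 0.6, 0],
    [0.57, 0.2, 0.58, 0, 0.6, 0]
  ]
}}

```text
clock: 3.1
eef_pos: [454.3, -154.2, 162.2]
tool_rot: [-1.571, 0.0, -2.584]
force: [0.5, -0.3, 0.1]
width: 85.2
```

{"api": "apply_moves", "payload": {
  "targets": [
    [0.52, 0.2, 0.63, 0, 0.6, 0],
    [0.46, 0.2, 0.66, 0, 0.6, 0],
    [0.4, 0.2, 0.7, 0, 0.6, 0],
    [0.35, 0.2, 0.74, 0, 0.6, 0],
    [0, 0, 0, 0, 0, 0],
    [0, 0, 0, 0, 0, 0]
  ]
}}

```text
clock: 3.85
eef_pos: [437.8, -281.1, 130.3]
tool_rot: [-1.572, -0.0, -2.915]
force: [0.5, -0.4, -0.2]
width: 85.5
```

Run:
```python
from h import *
np.set_printoptions(precision=1,suppress=True)
s,R=pose();print(s["clock"],s["eef_pos"],np.degrees(s["tool_rot"]),s["qpos"],s["force"])
c=calibration("wrist");im=get_image("wrist");print(c)
cv2.imwrite("pics/w1.png",im[:,:,::-1])
for P in[(467,-275.1,28),(547.6,-256.5,28),(386.5,-293.7,28),(487.4,-270.5,28)]:print(proj("wrist",P,c))
```

```text
3.85 [ 437.8 -281.1  130.3] [ -90.1   -0.  -167. ] [ 0.1  0.7  0.6  2.  -0.6  0.7 -0.2] [ 0.5 -0.4 -0.2]
{'fx': 291.3799108228011, 'fy': 291.3799108228011, 'cx': 255.76935100718782, 'cy': 192.3602409376376, 'world_from_camera': array([[   0.2,   -0.9,   -0.3,  519.1],
       [  -1. ,   -0.2,   -0.1, -261.3],
       [  -0. ,    0.3,   -0.9,  274.6],
       [   0. ,    0. ,    0. ,    1. ]])}
(np.float64(257.9599276167615), np.float64(158.45545263100027))
(np.float64(258.2176552085633), np.float64(52.57580092995457))
(np.float64(257.775923373484), np.float64(243.7435973486629))
(np.float64(258.145042336232), np.float64(133.8916348747943))
```

View pics/w1.png

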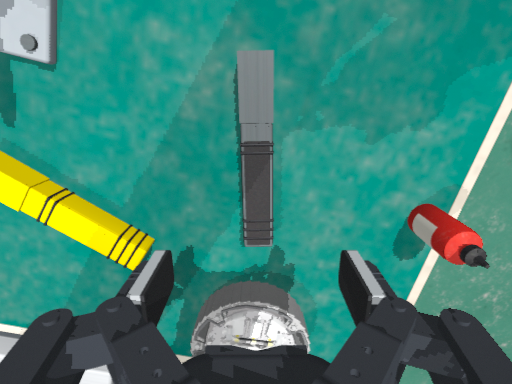

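The bar runs from (255,50) to (258,244), against predicted ends at (258,52) and (258,244), so the pose is good with about 1° more yaw. Descend and grip.

{"api": "apply_moves", "payload": {
  "targets": [
    [0, 0.5, 0, 0, -0.12, 0],
    [0, 0.6, 0, 0, 0, 0],
    [0, 0.6, 0, 0, 0, 0],
    [0, 0.6, 0, 0, 0, 0],
    [0, 0.5, 0, 0, 0, 0],
    [0, 0.3, 0, 0, 0, 0],
    [0, 0.02, 0, 0, 0, 0],
    [0, 0, 0, 0, 0, 0]
  ]
}}

```text
clock: 4.9
eef_pos: [438.5, -281.6, 6.3]
tool_rot: [-1.57, 0.001, -2.897]
force: [-0.4, -0.5, 0.3]
width: 85.2
```

{"api": "apply_moves", "payload": {
  "targets": [
    [0, 0, 0, 0, 0, 0],
    [0, 0, 0, 0, 0, 0],
    [0, 0, 0, 0, 0, 0],
    [0, 0, 0, 0, 0, 0],
    [0, 0, 0, 0, 0, 0],
    [0, 0, 0, 0, 0, 0]
  ],
  "jaw": -1
}}

```text
clock: 5.65
eef_pos: [438.2, -281.8, 6.1]
tool_rot: [-1.57, 0.0, -2.898]
force: [-0.4, 0.4, 5.0]
width: 26.9
```

{"api": "apply_moves", "payload": {
  "targets": [
    [0, 0, 0, 0, 0, 0],
    [0, 0, 0, 0, 0, 0]
  ]
}}

```text
clock: 5.9
eef_pos: [438.2, -281.8, 6.1]
tool_rot: [-1.57, 0.0, -2.898]
force: [-0.7, 1.5, 4.6]
width: 27.0
```

```bash
cat >> h.py <<'E'
ROOT=np.array([579.4,-41,73.]); MT=np.array([-114.6,-7.9,0])
def stub(L,s,az=-170): a,b=np.radians([az,s]); return ROOT+L*np.array([np.cos(a)*np.cos(b),np.sin(a)*np.cos(b),np.sin(b)])
def tcp(L,s,az=-170,off=(0,0,0)):
    R=E(az,-s); return stub(L,s,az)-R.apply(MT)+np.array(off),R
E
python3 - <<'E'
from h import *
q,R=tcp(110,26); print(q)
e=plan([((438,-282,110),E(-166),4),((410,-200,160),E(-168,-10),4),(q,R,6)])
E
```

```text
[377.18718378 -76.65557535 164.3576866 ]
[[0,-0.65,0,0,0,0],[0,-0.65,0,0,0,0],[0,-0.65,0,0,0,0],[0,-0.65,0.01,0,-0.01,0],[0.05,-0.31,-0.54,-0.01,0.06,-0.31],[0.06,-0.31,-0.54,0,0.06,-0.31],[0.08,-0.31,-0.54,-0.01,0.07,-0.32],[0.1,-0.3,-0.54,0,0.06,-0.31],[0.03,-0.01,-0.53,-0.01,0.04,-0.33],[0.03,-0.01,-0.53,-0.01,0.04,-0.33],[0.04,-0.01,-0.53,-0.02,0.04,-0.34],[0.04,-0.01,-0.53,-0.01,0.04,-0.33]]
[[0.04,0,-0.53,-0.02,0.04,-0.34],[0.05,0,-0.54,-0.01,0.04,-0.33]]
max 0.65
```

{"api": "apply_moves", "payload": {
  "targets": [
    [0, -0.65, 0, 0, 0, 0],
    [0, -0.65, 0, 0, 0, 0],
    [0, -0.65, 0, 0, 0, 0],
    [0, -0.65, 0, 0, 0, 0],
    [0.05, -0.31, -0.54, 0, 0.06, -0.31],
    [0.06, -0.31, -0.54, 0, 0.06, -0.31],
    [0.08, -0.31, -0.54, 0, 0.07, -0.32],
    [0.1, -0.3, -0.54, 0, 0.06, -0.31],
    [0.03, -0.01, -0.53, -0.01, 0.04, -0.33],
    [0.03, -0.01, -0.53, -0.01, 0.04, -0.33],
    [0.04, -0.01, -0.53, -0.02, 0.04, -0.34],
    [0.04, -0.01, -0.53, -0.01, 0.04, -0.33]
  ]
}}

```text
clock: 7.4
eef_pos: [388.1, -116.2, 162.0]
tool_rot: [-1.569, -0.362, -2.957]
force: [0.8, 0.7, -2.1]
width: 26.9
```

{"api": "apply_moves", "payload": {
  "targets": [
    [0.04, 0, -0.53, -0.02, 0.04, -0.34],
    [0.05, 0, -0.54, -0.01, 0.04, -0.33],
    [0, 0, 0, 0, 0, 0],
    [0, 0, 0, 0, 0, 0]
  ]
}}

```text
clock: 7.9
eef_pos: [377.2, -76.5, 163.5]
tool_rot: [-1.567, -0.453, -2.97]
force: [-0.3, 1.0, -2.1]
width: 26.8
```

Run:
```python
from h import *
np.set_printoptions(precision=1,suppress=True)
s,R=pose();print(s["clock"],s["eef_pos"],np.degrees(s["tool_rot"]),s["force"],s["width"])
p=s["eef_pos"];C={n:calibration(n) for n in("wrist","side")}
np.save("p1.npy",[p,R.as_rotvec()])
w=get_image("wrist");sd=get_image("side")
cv2.imwrite("pics/w2.png",w[:,:,::-1]);cv2.imwrite("pics/s2.png",sd[:,:,::-1])
np.savez("c2.npz",T=C["wrist"]["world_from_camera"])
for n in C:
  print(n,"mouth",proj(n,p+R.apply(MT),C[n]),"root",proj(n,ROOT,C[n]))
  for a in(20,26,30):print(a,proj(n,stub(85,a),C[n]),proj(n,stub(35,a),C[n]))
out=np.zeros((600,800,3),np.uint8)
x=cv2.resize(w[100:300,170:340,::-1],None,fx=2.3,fy=2.3,interpolation=cv2.INTER_CUBIC);out[:x.shape[0],:x.shape[1]]=x
x=cv2.resize(sd[140:220,235:325,::-1],None,fx=4.4,fy=4.4,interpolation=cv2.INTER_CUBIC);out[:x.shape[0],400:400+x.shape[1]]=x
cv2.imwrite("pics/d.png",out)
```

```text
7.9 [377.2 -76.5 163.5] [ -89.8  -26.  -170.2] [-0.3  1.  -2.1] 26.76333159715825
wrist mouth (np.float64(258.26317543689606), np.float64(9.756853818546062)) root (np.float64(257.90103473757495), np.float64(-436.2936203133539))
20 (np.float64(257.7990968535301), np.float64(-55.69191009186153)) (np.float64(257.8499563582251), np.float64(-245.58416309750785))
26 (np.float64(258.03112951792104), np.float64(-65.52133639100717)) (np.float64(257.9638671809059), np.float64(-257.2201136262979))
30 (np.float64(258.2060465019967), np.float64(-74.74244456334279)) (np.float64(258.0443129572628), np.float64(-266.45620802304245))
side mouth (np.float64(267.43764974113515), np.float64(178.12190363508037)) root (np.float64(298.01877337260646), np.float64(185.50043900854646))
20 (np.float64(273.435131948624), np.float64(182.14088534486106)) (np.float64(288.0726190031547), np.float64(184.14121647616463))
26 (np.float64(274.5869752960266), np.float64(179.68972892122568)) (np.float64(288.55901263507), np.float64(183.1545700760131))
30 (np.float64(275.508044351843), np.float64(178.08109200145648)) (np.float64(288.9428357394356), np.float64(182.50908627833988))
```

View pics/d.png

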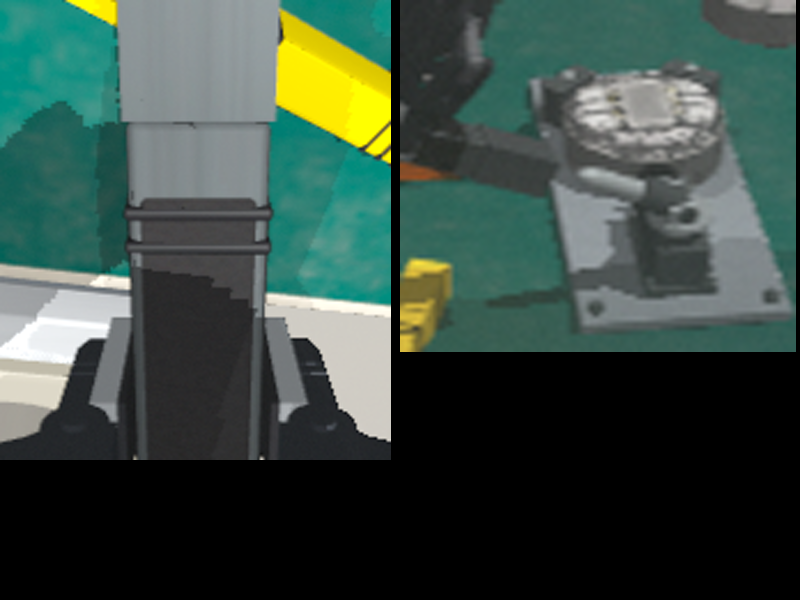

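The side crop shows the bar mouth at (552,178), in line with the stub tip at (580,173) and its neck at (645,191). Both the tip and the line of the stub suggest a slope of 26-28°. I'll advance at 26.5° in small steps and watch the force.

Run:
```python
from h import *
q,R=tcp(88,26.5);q2,R=tcp(68,26.5)
plan([(q,R,3),(q2,R,4)])
```

```text
[[-0.18,-0.02,0,0,-0.01,-0.02],[-0.18,-0.02,0,-0.01,-0.01,-0.02],[-0.18,-0.02,0,0,-0.01,-0.03],[-0.13,0,0,0,0,0],[-0.12,0,0,0,0,0],[-0.13,0,0,0,0,0],[-0.12,0,0,0,0,0]]
max 0.18
```

{"api": "apply_moves", "payload": {
  "targets": [
    [-0.18, -0.02, 0, 0, -0.01, -0.02],
    [-0.18, -0.02, 0, 0, -0.01, -0.02],
    [-0.18, -0.02, 0, 0, -0.01, -0.02],
    [-0.12, 0, 0, 0, 0, 0],
    [-0.12, 0, 0, 0, 0, 0],
    [0, 0, 0, 0, 0, 0]
  ]
}}

```text
clock: 8.75
eef_pos: [406.1, -70.7, 151.7]
tool_rot: [-1.57, -0.462, -2.964]
force: [-0.1, 0.3, -1.6]
width: 27.2
```

{"api": "apply_moves", "payload": {
  "targets": [
    [-0.12, 0, 0, 0, 0, 0],
    [-0.12, 0, 0, 0, 0, 0],
    [0, 0, 0, 0, 0, 0]
  ]
}}

```text
clock: 9.12
eef_pos: [414.7, -69.1, 147.4]
tool_rot: [-1.57, -0.462, -2.964]
force: [-0.8, -0.6, -2.8]
width: 26.6
```

Run:
```python
from h import *
np.set_printoptions(precision=1,suppress=True)
s,R=pose();print(s["clock"],s["eef_pos"],np.degrees(s["tool_rot"]),s["force"],s["torque"],s["width"], (s["eef_pos"]+R.apply(MT)-ROOT))
sd=get_image("side")[130:220,225:325,::-1];tp=get_image("top")[125:195,215:275,::-1]
out=np.zeros((600,800,3),np.uint8)
x=cv2.resize(sd,None,fx=4.5,fy=4.5,interpolation=cv2.INTER_CUBIC);out[:x.shape[0],:x.shape[1]]=x
x=cv2.resize(tp,None,fx=5,fy=5,interpolation=cv2.INTER_CUBIC);out[:x.shape[0],460:460+x.shape[1]]=x
cv2.imwrite("pics/e.png",out)
```

```text
9.125 [414.7 -69.1 147.4] [ -89.9  -26.5 -169.8] [-0.8 -0.6 -2.8] [ 0.1 -0.7 -0. ] 26.61746699295437 [-60.3  -9.4  30.4]
```

View pics/e.png

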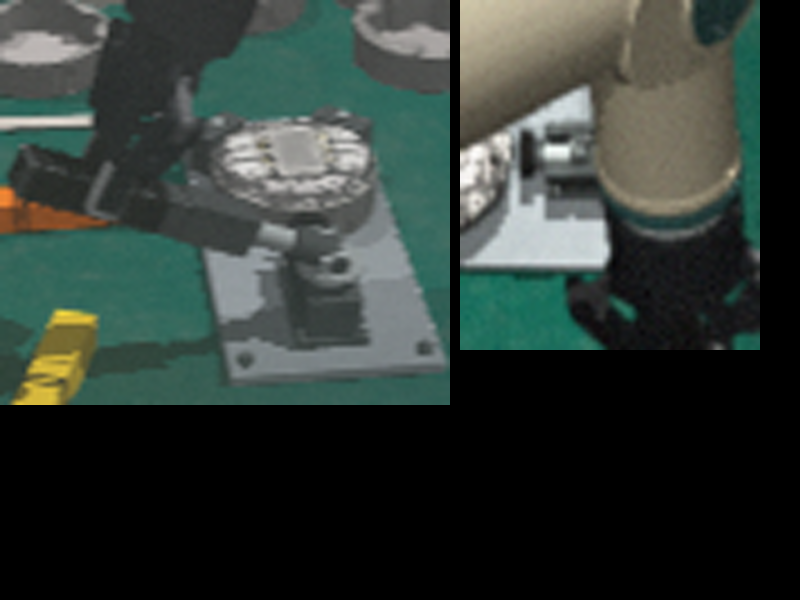

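No contact force, and the stub is entering the mouth at (253,236). Go on to the shoulder.

{"api": "apply_moves", "payload": {
  "targets": [
    [-0.12, 0, 0, 0, 0, 0],
    [-0.12, 0, 0, 0, 0, 0],
    [0, 0, 0, 0, 0, 0]
  ]
}}

```text
clock: 9.6
eef_pos: [423.2, -67.6, 143.1]
tool_rot: [-1.57, -0.462, -2.964]
force: [0.5, 0.3, -1.8]
width: 26.8
```

{"api": "apply_moves", "payload": {
  "targets": [
    [-0.12, 0, 0, 0, 0, 0],
    [-0.12, 0, 0, 0, 0, 0],
    [0, 0, 0, 0, 0, 0]
  ]
}}

```text
clock: 9.98
eef_pos: [431.6, -66.0, 138.8]
tool_rot: [-1.57, -0.462, -2.964]
force: [0.3, -0.1, -2.2]
width: 26.6
```

```bash
cat >> h.py <<'E'
def st():
    np.set_printoptions(precision=2,suppress=True)
    s,R=pose();d=s["eef_pos"]+R.apply(MT)-ROOT
    print(s["clock"],s["eef_pos"],np.degrees(s["tool_rot"]),"Ftool",R.inv().apply(s["force"]),"Ttool",R.inv().apply(s["torque"]),"w",s["width"],"mouth",d,np.linalg.norm(d))
    return s,R
E
python3 -c "from h import *;st()"
```

```text
9.975 [431.6  -66.05 138.84] [ -89.94  -26.47 -169.83] Ftool [-1.24  1.86  0.13] Ttool [-0.04  0.01  0.7 ] w 26.635090201004093 mouth [-43.36  -6.3   21.83] 48.954043545829286
```

{"api": "apply_moves", "payload": {
  "targets": [
    [-0.12, 0, 0, 0, 0, 0],
    [-0.1, 0, 0, 0, 0, 0],
    [0, 0, 0, 0, 0, 0]
  ]
}}

```text
clock: 10.35
eef_pos: [439.3, -64.7, 134.9]
tool_rot: [-1.57, -0.462, -2.964]
force: [-0.2, 0.6, -2.6]
width: 26.7
```

{"api": "apply_moves", "payload": {
  "targets": [
    [-0.06, 0, 0, 0, 0, 0],
    [-0.06, 0, 0, 0, 0, 0],
    [0, 0, 0, 0, 0, 0]
  ]
}}

```text
clock: 10.72
eef_pos: [443.1, -64.0, 133.0]
tool_rot: [-1.57, -0.463, -2.964]
force: [-0.2, -0.3, -1.7]
width: 26.7
```

```bash
python3 -c "from h import *;st()"
```

```text
10.725 [443.06 -64.01 132.99] [ -89.95  -26.51 -169.85] Ftool [-0.53  1.67  0.22] Ttool [ 0.02 -0.07  0.61] w 26.738792721679243 mouth [-31.92  -4.32  15.91] 35.927002053625976
```

Still free, so there are a few mm to go to the shoulder. Feel for it.

{"api": "apply_moves", "payload": {
  "targets": [
    [-0.05, 0, 0, 0, 0, 0],
    [-0.02, 0, 0, 0, 0, 0],
    [0, 0, 0, 0, 0, 0]
  ]
}}

```text
clock: 11.1
eef_pos: [443.2, -63.9, 132.6]
tool_rot: [-1.571, -0.467, -2.966]
force: [-7.2, 0.2, 4.4]
width: 26.7
```

{"api": "apply_moves", "payload": {
  "targets": [
    [-0.04, 0, 0, 0, 0, 0],
    [-0.02, 0, 0, 0, 0, 0],
    [0, 0, 0, 0, 0, 0]
  ]
}}

```text
clock: 11.48
eef_pos: [443.2, -63.9, 132.4]
tool_rot: [-1.572, -0.472, -2.967]
force: [-10.1, -0.7, 8.8]
width: 26.8
```

```bash
python3 -c "from h import *;st()"
```

```text
11.475 [443.17 -63.91 132.39] [ -90.06  -27.02 -169.97] Ftool [13.   -3.3  -1.03] Ttool [-0.19 -0.09 -1.78] w 26.8443483849052 mouth [-32.16  -4.51  14.36] 35.508811837889205
```

The shoulder is reached: bar stopped at 35.5 mm against 35 expected, with 13 N of axial push. Now ease the push and work out one arc row about the pivot.

Run:
```python
from h import *
s,R=pose(); p=s["eef_pos"]
d=Ro.from_rotvec([0,0,np.radians(4)])
q=ROOT+d.apply(p-ROOT)
print(R.inv().apply(q-p)/40, R.inv().apply([0,0,4])/8)
```

```text
[-0.00567784 -0.00313764  0.24096202] [ 0.22713822 -0.44543016 -0.00044797]
```

{"api": "apply_moves", "payload": {
  "targets": [
    [0.07, 0, 0, 0, 0, 0],
    [-0.003, -0.002, 0.12, 0.112, -0.224, 0],
    [-0.006, -0.003, 0.241, 0.223, -0.447, 0],
    [-0.006, -0.003, 0.241, 0.223, -0.447, 0],
    [-0.006, -0.003, 0.241, 0.223, -0.447, 0],
    [-0.006, -0.003, 0.241, 0.223, -0.447, 0],
    [-0.006, -0.003, 0.241, 0.223, -0.447, 0]
  ]
}}

```text
clock: 12.35
eef_pos: [459.3, -111.1, 132.3]
tool_rot: [-1.58, -0.469, -2.578]
force: [-10.2, 6.7, 6.5]
width: 26.8
```

```bash
cat >> h.py <<'E'
def sw():
    s,R=st(); d=s["eef_pos"]-ROOT; print("az of bar tool",np.degrees(np.arctan2(d[1],d[0])),"yaw",np.degrees(np.arctan2(*R.apply([1,0,0])[1::-1])),"r",np.hypot(*d[:2]))
E
python3 -c "from h import *;sw()"
```

```text
12.35 [ 459.27 -111.1   132.3 ] [ -90.51  -26.88 -147.69] Ftool [  7.42  -3.39 -11.12] Ttool [-2.52 -0.26 -0.89] w 26.781194689733116 mouth [-30.68 -13.62  14.54] 36.58094642313993
az of bar tool -149.73491776695968 yaw -147.69296009062293 r 139.08896984127432
```

It swings with 11 N at the sleeve. Go on.

{"api": "apply_moves", "payload": {
  "targets": [
    [-0.016, -0.003, 0.241, 0.223, -0.447, 0],
    [-0.006, -0.003, 0.241, 0.223, -0.447, 0],
    [-0.006, -0.003, 0.241, 0.223, -0.447, 0],
    [-0.006, -0.003, 0.241, 0.223, -0.447, 0],
    [-0.006, -0.003, 0.241, 0.223, -0.447, 0],
    [-0.006, -0.003, 0.241, 0.223, -0.447, 0],
    [-0.006, -0.003, 0.241, 0.223, -0.447, 0],
    [-0.006, -0.003, 0.241, 0.223, -0.447, 0]
  ]
}}

```text
clock: 13.35
eef_pos: [510.6, -162.9, 131.7]
tool_rot: [-1.591, -0.469, -2.021]
force: [-18.0, 6.4, 12.4]
width: 27.0
```

```bash
python3 -c "from h import *;sw()"
```

```text
13.35 [ 510.58 -162.93  131.66] [ -91.14  -26.86 -115.79] Ftool [  7.49  -9.73 -19.19] Ttool [-4.36 -0.02 -0.46] w 27.041777265328456 mouth [-22.64 -26.74  13.93] 37.70480553357405
az of bar tool -119.44146886447723 yaw -115.79172509731174 r 140.0151367912338
```

{"api": "apply_moves", "payload": {
  "targets": [
    [-0.006, -0.003, 0.241, 0.223, -0.447, 0],
    [-0.006, -0.003, 0.241, 0.223, -0.447, 0],
    [-0.006, -0.003, 0.241, 0.223, -0.447, 0],
    [-0.006, -0.003, 0.241, 0.223, -0.447, 0],
    [-0.006, -0.003, 0.241, 0.223, -0.447, 0],
    [-0.006, -0.003, 0.241, 0.223, -0.447, 0],
    [-0.006, -0.003, 0.241, 0.223, -0.447, 0],
    [-0.006, -0.003, 0.241, 0.223, -0.447, 0],
    [-0.006, -0.003, 0.241, 0.223, -0.447, 0]
  ]
}}

```text
clock: 14.48
eef_pos: [598.9, -179.4, 132.3]
tool_rot: [-1.584, -0.465, -1.391]
force: [-11.0, -2.7, 8.7]
width: 26.7
```

```bash
python3 -c "from h import *;sw()"
```

```text
14.475 [ 598.91 -179.45  132.32] [-90.78 -26.65 -79.71] Ftool [  4.52  -7.28 -11.41] Ttool [-2.43 -0.94  0.2 ] w 26.696224466794334 mouth [  0.68 -34.17  14.97] 37.30870582372607
az of bar tool -81.97996417845155 yaw -79.70576771018852 r 139.81369212962016
```

{"api": "apply_moves", "payload": {
  "targets": [
    [-0.006, -0.003, 0.241, 0.223, -0.447, 0],
    [-0.006, -0.003, 0.241, 0.223, -0.447, 0],
    [0, 0, 0, 0, 0, 0],
    [0, 0, 0, 0, 0, 0]
  ]
}}

```text
clock: 14.98
eef_pos: [624.2, -172.7, 132.8]
tool_rot: [-1.57, -0.465, -1.257]
force: [-1.8, -2.4, 4.9]
width: 26.8
```

```bash
python3 -c "from h import *;sw()"
```

```text
14.975 [ 624.22 -172.68  132.78] [-89.93 -26.65 -72.03] Ftool [ 3.76 -3.61 -2.49] Ttool [-0.43 -0.23  0.05] w 26.82747850964683 mouth [ 12.12 -30.87  15.45] 36.58887570298458
az of bar tool -71.20410281084463 yaw -72.03417245406042 r 139.09420812035668
```

{"api": "apply_moves", "payload": {
  "targets": [
    [-0.003, -0.002, 0.18, 0.16, -0.33, 0],
    [0, 0, 0, 0, 0, 0]
  ]
}}

```text
clock: 15.22
eef_pos: [629.2, -170.6, 132.1]
tool_rot: [-1.575, -0.464, -1.203]
force: [-4.3, -2.7, 5.9]
width: 27.0
```

Run:
```python
from h import *
sw()
sd=get_image("side")[120:240,230:370,::-1]
cv2.imwrite("pics/f.png",cv2.resize(sd,None,fx=5,fy=5,interpolation=cv2.INTER_CUBIC))
```

```text
15.225 [ 629.15 -170.59  132.1 ] [-90.24 -26.59 -68.91] Ftool [ 3.47 -4.85 -5.01] Ttool [-1.05 -0.41  0.28] w 27.042644813434052 mouth [ 11.63 -30.66  14.88] 36.01180199972773
az of bar tool -68.99648712846519 yaw -68.9096107911901 r 138.81235554318263
```

View pics/f.png

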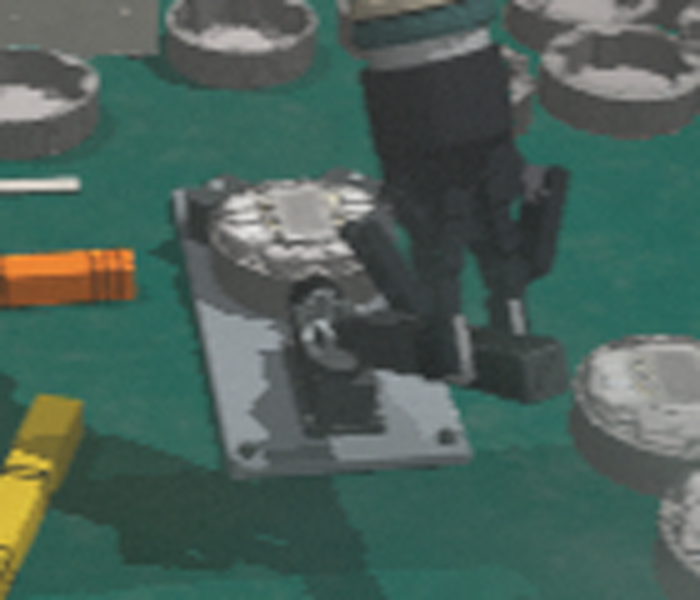

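The bar is thrown round and the stub lies against the right front. I'll centre on the nominal stop azimuth (-72.6°) and check that the force is near zero before pulling off.

Run:
```python
from h import *
q,R=tcp(36,26.5,-72); q2,_=tcp(105,26.5,-72)
print(q);plan([(q,R,3),(q2,R,6)])
```

```text
[ 622.13769233 -172.5330921   133.1274092 ]
[[0,-0.01,-0.06,-0.05,0.11,0],[0,-0.01,-0.06,-0.05,0.12,0.01],[0,-0.01,-0.06,-0.04,0.11,0],[0.29,0,0,0,0,0],[0.29,0,0,0,0,0],[0.29,0,0,0,0,0],[0.28,0,0,0,0,0],[0.29,0,0,0,0,0],[0.28,0,0,0,0,0]]
max 0.29
```

{"api": "apply_moves", "payload": {
  "targets": [
    [0, -0.02, -0.06, -0.05, 0.11, 0],
    [0, -0.02, -0.06, -0.05, 0.12, 0],
    [0, -0.02, -0.06, -0.05, 0.11, 0],
    [0.1, 0, 0, 0, 0, 0],
    [0, 0, 0, 0, 0, 0]
  ]
}}

```text
clock: 15.9
eef_pos: [624.6, -172.9, 135.1]
tool_rot: [-1.569, -0.462, -1.256]
force: [-1.4, 0.2, -2.5]
width: 26.8
```

```bash
python3 -c "from h import *;sw()"
```

```text
15.9 [ 624.59 -172.93  135.12] [-89.88 -26.47 -71.95] Ftool [-1.69  1.9  -1.27] Ttool [-0.39 -0.17  0.78] w 26.771678290452886 mouth [ 12.29 -31.05  18.11] 37.9891083825751
az of bar tool -71.09232558140152 yaw -71.94870322388071 r 139.4551618116169
```

{"api": "apply_moves", "payload": {
  "targets": [
    [0.15, 0, 0, 0, 0, 0],
    [0.25, 0, 0, 0, 0, 0],
    [0.25, 0, 0, 0, 0, 0],
    [0, 0, 0, 0, 0, 0]
  ]
}}

```text
clock: 16.4
eef_pos: [632.7, -198.3, 148.8]
tool_rot: [-1.566, -0.465, -1.26]
force: [-1.0, 0.1, -2.3]
width: 27.0
```

```bash
python3 -c "from h import *;sw()"
```

```text
16.4 [ 632.67 -198.27  148.83] [-89.71 -26.66 -72.2 ] Ftool [-1.43  1.82 -0.96] Ttool [-0.12 -0.11  0.53] w 27.000187353923508 mouth [ 20.83 -56.4   31.46] 67.85954849219077
az of bar tool -71.28960754045467 yaw -72.19524839101207 r 166.04807478639583
```

{"api": "apply_moves", "payload": {
  "targets": [
    [0.3, 0, 0, 0, 0, 0],
    [0.35, 0, 0, 0, 0, 0],
    [0.4, 0, 0, 0, 0, 0],
    [0.3, 0, 0, 0, 0, 0],
    [0, 0, 0, 0, 0, 0]
  ]
}}

```text
clock: 17.02
eef_pos: [647.1, -244.1, 172.7]
tool_rot: [-1.567, -0.465, -1.26]
force: [-0.4, 0.3, -2.8]
width: 26.8
```

Run:
```python
from h import *
sw()
im=get_image("side");cv2.imwrite("pics/s3.png",im[:,:,::-1])
plan([((599,-295,70),E(-72),7),((599,-295,9),E(-72),3)])
sd=im[100:280,200:400,::-1]
cv2.imwrite("pics/g.png",cv2.resize(sd,None,fx=3.3,fy=3.3,interpolation=cv2.INTER_CUBIC))
```

```text
17.025 [ 647.06 -244.11  172.69] [-89.76 -26.64 -72.18] Ftool [-1.65  2.3  -0.28] Ttool [-0.03 -0.03  0.71] w 26.75027764198974 mouth [  35.2  -102.23   55.38] 121.47428484700035
az of bar tool -71.57550008705918 yaw -72.17851781310618 r 214.08527283004676
[[-0.05,0.38,-0.22,0,0,0.47],[-0.03,0.38,-0.22,0,0,0.48],[0,0.39,-0.22,0,0,0.47],[0.03,0.38,-0.22,-0.01,0,0.48],[0.05,0.38,-0.22,0,0,0.47],[0.07,0.38,-0.22,-0.01,0,0.48],[0.1,0.37,-0.22,0,-0.01,0.47],[0,0.51,0,0,0,0],[0,0.51,0,0,0,0],[0,0.51,0,0,0,0]]
max 0.51
```

View pics/g.png

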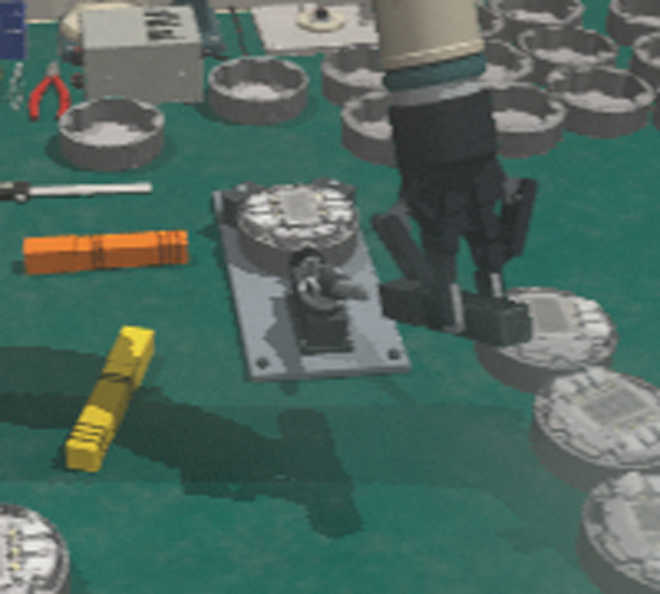

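The bar is off and the handle stays thrown, with the stub tip at (363,292). Now lay the bar down.

{"api": "apply_moves", "payload": {
  "targets": [
    [-0.05, 0.38, -0.22, 0, 0, 0.47],
    [-0.03, 0.38, -0.22, 0, 0, 0.48],
    [0, 0.39, -0.22, 0, 0, 0.47],
    [0.03, 0.38, -0.22, 0, 0, 0.48],
    [0.05, 0.38, -0.22, 0, 0, 0.47],
    [0.07, 0.38, -0.22, 0, 0, 0.48],
    [0.1, 0.37, -0.22, 0, 0, 0.47],
    [0, 0.5, 0, 0, 0, 0],
    [0, 0.5, 0, 0, 0, 0],
    [0, 0.4, 0, 0, 0, 0],
    [0, 0, 0, 0, 0, 0]
  ]
}}

```text
clock: 18.45
eef_pos: [598.7, -292.2, 12.0]
tool_rot: [-1.571, 0.002, -1.254]
force: [-0.8, -0.5, -2.1]
width: 26.9
```

```bash
python3 -c "from h import *;sw()"
```

```text
18.45 [ 598.7  -292.17   11.96] [-90.     0.12 -71.83] Ftool [ 0.18  2.11 -0.92] Ttool [-0.01 -0.02  0.01] w 26.871356583715553 mouth [ -16.43 -142.3   -52.9 ] 152.7000321551826
az of bar tool -85.60495981012271 yaw -71.82618426370631 r 251.9070808795764
```

{"api": "apply_moves", "payload": {
  "targets": [
    [0, 0.06, 0, 0, 0, 0],
    [0, 0.06, 0, 0, 0, 0],
    [0, 0, 0, 0, 0, 0]
  ]
}}

```text
clock: 18.82
eef_pos: [599.6, -294.4, 9.4]
tool_rot: [-1.568, -0.001, -1.256]
force: [-0.3, 0.3, -2.3]
width: 26.6
```

{"api": "apply_moves", "payload": {
  "targets": [
    [0, 0.03, 0, 0, 0, 0],
    [0, 0, 0, 0, 0, 0]
  ]
}}

```text
clock: 19.08
eef_pos: [599.4, -294.3, 7.9]
tool_rot: [-1.568, -0.0, -1.256]
force: [-0.0, 0.0, -2.5]
width: 27.1
```

```bash
python3 -c "from h import *;sw()"
```

```text
19.075 [ 599.43 -294.3     7.91] [-89.86  -0.01 -71.96] Ftool [-0.03  2.54 -0.01] Ttool [-0.01  0.04 -0.02] w 27.11120572241423 mouth [ -15.48 -144.35  -57.22] 156.04311449506272
az of bar tool -85.47800115195292 yaw -71.95573252708705 r 254.09587287176922
```

{"api": "apply_moves", "payload": {
  "targets": [
    [0, 0.04, 0, 0, 0, 0],
    [0, 0.03, 0, 0, 0, 0],
    [0, 0, 0, 0, 0, 0]
  ]
}}

```text
clock: 19.45
eef_pos: [599.6, -294.2, 6.3]
tool_rot: [-1.568, -0.0, -1.256]
force: [-2.5, 1.6, 6.0]
width: 26.7
```

{"api": "apply_moves", "payload": {
  "targets": [
    [0, 0, 0, 0, 0, 0],
    [0, 0, 0, 0, 0, 0],
    [0, 0, 0, 0, 0, 0],
    [0, 0, 0, 0, 0, 0]
  ],
  "jaw": 0.3
}}

```text
clock: 19.95
eef_pos: [599.4, -294.2, 4.9]
tool_rot: [-1.569, -0.0, -1.256]
force: [-0.4, -0.3, 0.0]
width: 55.3
```

{"api": "apply_moves", "payload": {
  "targets": [
    [0, -0.3, 0, 0, 0, 0],
    [0, -0.6, 0, 0, 0, 0],
    [0, -0.9, 0, 0, 0, 0],
    [0, -0.9, 0, 0, 0, 0],
    [0, -0.9, 0, 0, 0, 0],
    [0, -0.9, -0.5, 0, 0, 0],
    [-0.5, 0, -0.9, 0, 0, 0],
    [-0.5, 0, -0.9, 0, 0, 0],
    [-0.5, 0, -0.9, 0, 0, 0],
    [-0.3, 0, -0.9, 0, 0, 0],
    [0, 0, 0, 0, 0, 0],
    [0, 0, 0, 0, 0, 0]
  ]
}}

```text
clock: 21.45
eef_pos: [421.9, -277.0, 185.5]
tool_rot: [-1.567, -0.002, -1.256]
force: [0.4, -0.5, -0.6]
width: 55.2
```

Run:
```python
from h import *
s,R=st()
a=get_image("side");b=get_image("top")
cv2.imwrite("pics/s4.png",a[:,:,::-1]);cv2.imwrite("pics/t4.png",b[:,:,::-1])
out=np.zeros((600,800,3),np.uint8)
x=cv2.resize(a[130:280,215:350,::-1],None,fx=3,fy=3,interpolation=cv2.INTER_CUBIC);out[:x.shape[0],:x.shape[1]]=x
x=cv2.resize(b[120:240,165:345,::-1],None,fx=2.15,fy=2.15,interpolation=cv2.INTER_CUBIC);out[:x.shape[0],410:410+x.shape[1]]=x
x=cv2.resize(b[125:185,165:275,::-1],None,fx=3.5,fy=3.5,interpolation=cv2.INTER_CUBIC);out[300:300+x.shape[0],410:410+x.shape[1]]=x
cv2.imwrite("pics/i.png",out)
```

```text
21.45 [ 421.94 -277.03  185.51] [-89.75  -0.1  -71.95] Ftool [0.61 0.6  0.18] Ttool [0.07 0.05 0.03] w 55.19145782616321 mouth [-193.01 -127.07  120.2 ] 260.4781201130215
```

View pics/i.png

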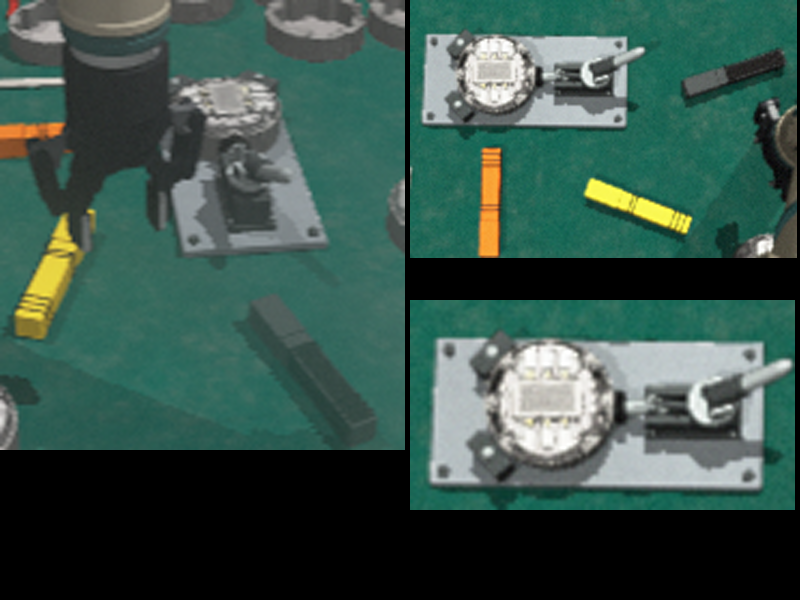

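The stub tip is at (788,364) in the lower-right crop, the pad touches the stud, and the stud sits in the V. The bar lies flat and clear, and the other items are where they were. One number check on the handle and stud, then hand in.

Run:
```python
from h import *
np.set_printoptions(precision=1,suppress=True)
t=onz("top",165+380/3.5-.4,125+63/3.5-.4,110);d=t-ROOT
print("tip",d,"az",np.degrees(np.arctan2(d[1],d[0])),"expect",stub(85,26.5,-72.6)-ROOT)
c=onz("top",165+(550-410)/3.5-.4,125+(403-300)/3.5-.4,59);print("stud centre rel pivot",c-ROOT)
print(finish_job())
```

```text
tip [ 24.9 -71.4  37. ] az -70.78671689027516 expect [ 22.7 -72.6  37.9]
stud centre rel pivot [ -0.7 156.6 -14. ]
the job is handed in; nothing more can be done
None
```

The stud is clamped and the job is handed in, at about 21.5 s of the 61 s allowed. No verdict was reported.

- **Fitting the bar:** I picked up the grey and black bar and slid it over the stub at about 26.5°. It stopped at the shoulder, 35.5 mm from the stub root (35 mm expected), with a 13 N push.
- **Throwing the clamp:** I swung the handle about 98°, past the dead point, with at most about 19 N across the sleeve. The side force then fell to about 2.5 N.
- **Laying the bar down:** I pulled the bar off along the stub and laid it flat on the table, clear of the fixture. The robot then backed away to about 185 mm above the table.

**Last checks:**
- With the bar off, the handle stayed thrown. The stub points along -70.8°, against -72.6° expected at the stop, which is within how well I can read the picture.
- The last pictures show the pad against the stud and the stud in the V. Its centre is about 157 mm from the pivot. I had no separate reading of the pad force or of the stud's home position to compare with.
- The other items in the last pictures look unmoved. Those crops did not cover the bottle or the stud housing on the left, and showed only part of the caliper and of the stud at the front edge. The arm did not go near the housing or caliper.

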